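Check and discharge the capacitor box through its guard slot

ROBOT

A 7-joint arm with a two-finger parallel gripper is mounted at the origin on the work surface. World frame = base frame: x ahead of the robot, y to its left, z up, the work surface at z = 0. Lengths are in m, angles in degrees, forces in N, time in s.
With the tool pointing down it reaches from about 0.425 to 0.875 m from the base axis. Payload 4.7 kg.
Tool frame: the origin (TCP) lies at the very end of the fingers, on their centre line; the grasp point (between the pads) lies 19 mm behind it; z points along the fingers, y is the direction in which the jaws open and shut (so a half turn about z gives the same grasp; the last joint's range is limited). The gripper opens to 87 mm and grips with 3 to 60 N. Pads are 19 mm wide; open, the fingers measure 117 mm over their backs; the gripper's body (75 mm by 190 mm) begins 51 mm behind the grasp point.
Start: joints at [-67.374, 18.392, -4.016, 83.108, 1.295, 78.541, -3.26], TCP at [0.242, 0.603, 0.223] pointing down, gripper open.
Joint ranges: [-163.93, 163.93], [-17.29, 119.83], [-79.2, 71.16], [3.27, 140.29], [-89.18, 269.18], [5.43, 117.66], [-154.24, 154.24]. Speed limits (degrees/s): [147.25, 147.25, 180, 180, 180, 180, 180].

INTERFACE

Orientations are given as [roll, pitch, yaw] about the fixed x, y, z axes, in that order (R = Rz(yaw) Ry(pitch) Rx(roll)).
In Python, from cell import sensors, imaging, ticket gives the robot as it stands.
- The arm moves only by the tool carry_out, never from a script. Its argument "plan" is a list of rows, each an object of numbers: "fingers": the closure, from -1 (fully open) to 1 (shut); "dx", "dy", "dz": the shift along the tool's x, y, z normalised to -1 to 1, where 1 is 0.03 m; "rx", "ry", "rz": the turn, a rotation vector about the tool's x, y, z normalised to -1 to 1, where 1 is 10 degrees. A call has 1 to 12 rows; each row shifts and turns the commanded pose from where the row before left it, along the tool's axes as they then stand; what a row does not reach is not made up. A row lasts 1/8 s, in which the tool goes at most 62.5 mm and 10.7 degrees, less where a joint would pass 70% of its speed; a pose out of reach is approached as far as the arm can. A call with a number of a shift or a turn outside -1 to 1 is refused whole. A call with a gripper value outside its range is refused whole. The fingers move at their own pace and stop on an object; "force" is the grip in N (left out, the last holds). Time passes only in rows, so rows that do not move let the fingers close. It gives the time, the measured TCP pose, the force and the opening at its end, in the units of the state.
- sensors.get_obs(): the state, without advancing time (a new reading comes with each control period).
- imaging.read_camera(name): name is "scene" or "top" or "wrist"; returns a dict with "color" (420x560x3 uint8, red, green, blue), "mtx" (3x3 intrinsics, pixels), "extrinsics" (4x4, takes a point from world to camera coordinates); the wrist camera has in their place "tool_from_camera" (4x4, takes a point from camera to tool coordinates, whose origin is the TCP and whose axes are the flange's). Camera axes: x right, y down, z forward; pixel columns grow to the right and rows downward; lengths in m; the calibration is good to about 2 mm. A picture is of the moment at which its call begins: read the wrist's pose just before it. There is no depth.
- ticket.sign_off(): hands the job in, once; it reports no verdict.
The state is a dict: "time_s": time; "qpos": joint angles; "joint_velocities": joint speeds; "effort": joint torques, N m; "tool_pos": TCP position; "tool_rot": TCP orientation; "force": force on the tool from outside, world axes, zero at the start; "wrist_torque": the same for the moment, N m; "grip_width": finger opening in m.
Only numpy, scipy, OpenCV 4.12 (cv2) and the standard library are available. Lean on these libraries where they do the work, as an engineer would, in place of code of your own. Each camera call takes 0.05 s, during which the arm holds its last target.

TASK

Take the red-handled discharge wand out of its black holster and first hold its copper blade upright and still for a good second about 3 cm above the yellow round reading pad on the capacitor box. Then pass the blade down through the yellow-framed slot in the grey cover onto the spring contact inside, pushing gently until the wand's black collar is about 10 mm above the cover. Finish while still gripping the wand and holding it pressed there, and leave the other things on the bench alone.

Things in the scene. Friction and masses are not known exactly. Their poses are not given: they have to be found in the camera images.
- wand: Discharge wand (0.18 kg), upright at the start in the holster, blade down. Origin: centre of the blade's lower end; z runs up along the wand. Copper blade 6 mm thick (along its x) and 24 mm wide (along its y), 60 mm long (z 0 to 60 mm), square end; black round collar of 48 mm diameter at z 60 to 65 mm; red handle 26 mm (x) by 30 mm (y), z 65 to 140 mm, to be gripped near z = 105 mm. Turned half round about z it works just as well.
- holster: Black plastic block 90 x 90 mm on a steel foot 110 x 110 x 4 mm, top at 66 mm above the bench, fixed. Origin: centre of its underside. The wand's collar rests on its top and the blade hangs in a pocket with 4 mm play, open all the way down to the foot; the wand lifts straight out (60 mm and more).
- capbox: White capacitor box, fixed, 200 mm (x) by 240 mm (y), 100 mm high, flat top: grey cover plate 8 mm thick over the half at its -x, clear window with white capacitors below over the other half. Origin: centre of its underside, z up.
- slot (a point): Centre of the slot's mouth, level with the top of the grey cover, at x -50, y -55 mm of the capbox; same axes as the capbox. The slot goes straight down, 8 mm (along x) by 26 mm (along y), 2 mm larger than the blade each way, through the 8 mm cover, with a 2.5 mm chamfer round its mouth; the frame of yellow lines around it is 40 x 56 mm. Below it, 40 mm under the top of the cover, is the copper spring contact.
- pad (a point): Centre of the yellow round reading pad (30 mm diameter, black rim) on top of the grey cover, level with it, at x -50, y +55 mm of the capbox; z up.
- contact (a joint): Copper contact bar under the slot: how far it is pushed down, in m (0 free, 0.022 at its stop). A spring pushes it back up: 3.6 N at the start plus 0.3 N per mm. The blade touches it when the collar's underside is 20 mm above the cover; with the collar 10 mm above the cover it reads about 0.010.
- terminals: Bystander: yellow terminal block 42 x 80 x 42 mm, loose. Origin: centre of its underside.
- driver: Bystander: screwdriver lying on the bench, loose. Origin: on its underside.
- spare_cap: Bystander: white round spare capacitor, diameter 54 mm, 78 mm tall with two copper studs, upright, loose. Origin: centre of its underside.
Things that resemble listed ones, but are neither listed nor needed, are in the scene too. What is shaped like the wand but green is not meant.

How it is judged:
By the outcome, as a careful person would: the job done as asked, in the order asked, and still so for the second after the job is handed in, while the arm keeps its last pose, push and grip.
It also fails if it takes over 53 s, if anything falls off the work surface, if the arm or the gripper's body presses on something with over 40 N, if the wrist force passes 120 N, or if a joint passes its speed limit or range.

## Working session

There is one attempt and no reset: what is moved stays moved. The work goes in short steps, Python scripts to look and compute and a tool call to move; the robot and the scene stay as the last step left them, time stands still between calls to the robot, and variables do not carry over. Pictures are saved under pics/ and viewed, and the job is handed in when it is done.

Besides the shell and the picture viewer there is one more tool, called as name(argument=value, ...), one argument or row to a line, values as JSON. carry_out: Moves the arm, as the interface text tells. Scaled input: -1 to 1 covers 0.03 m each way for a shift and 10 degrees each way for a turn. Its arguments: {"type":"object","properties":{"plan":{"type":"array"},"force":{"type":"number"}},"required":["plan"]}

```bash
mkdir -p pics; ls; python3 - <<'E'
from cell import sensors, imaging
import cv2, numpy as np
o=sensors.get_obs(); print(o)
for n in ["scene","top","wrist"]:
    r=imaging.read_camera(n)
    cv2.imwrite(f"pics/{n}0.png",r["color"][:,:,::-1])
    print(n,{k:np.round(v,4).tolist() for k,v in r.items() if k!="color"})
E
```

```text
pics
{'time_s': 0.0, 'qpos': array([-67.37523701,  18.4377561 ,  -4.01547139,  83.17439542,
         1.29428773,  78.53926011,  -3.25945153]), 'joint_velocities': array([-0.0216515 , -0.01299494,  0.04582231, -0.01579678,  0.01785967,
       -0.00213412, -0.14929649]), 'effort': array([ 1.31760762e-04, -4.91293502e+01, -4.03269734e-01, -3.12519407e+01,
       -6.37760991e-02,  4.39606409e-02,  1.76724748e-04]), 'tool_pos': array([0.24140956, 0.60292572, 0.2214807 ]), 'tool_rot': array([-1.79893789e+02,  4.98967440e-03,  1.58185329e+02]), 'force': array([ 0.29716698, -0.05479978,  0.6443527 ]), 'wrist_torque': array([ 0.00114726, -0.00803326, -0.01269482]), 'grip_width': 0.08690130693474149}
scene {'mtx': [[454.0818, 0.0, 281.0271], [0.0, 454.0818, 203.6386], [0.0, 0.0, 1.0]], 'extrinsics': [[-0.445, 0.8955, -0.0053, 0.2539], [0.7504, 0.3697, -0.548, -0.409], [-0.4888, -0.2478, -0.8365, 1.7389], [0.0, 0.0, 0.0, 1.0]]}
top {'mtx': [[395.8378, 0.0, 277.0049], [0.0, 395.8378, 212.4811], [0.0, 0.0, 1.0]], 'extrinsics': [[-0.0116, -0.9999, -0.0016, 0.0176], [-0.9824, 0.0117, -0.1865, 0.6257], [0.1865, -0.0006, -0.9825, 1.1023], [0.0, 0.0, 0.0, 1.0]]}
wrist {'mtx': [[370.2208, 0.0, 276.7642], [0.0, 370.2208, 202.876], [0.0, 0.0, 1.0]], 'tool_from_camera': [[0.0011, -0.9581, -0.2863, 0.0787], [1.0, 0.0014, -0.0009, -0.0002], [0.0013, -0.2863, 0.9581, -0.1628], [0.0, 0.0, 0.0, 1.0]]}
```

View pics/scene0.png

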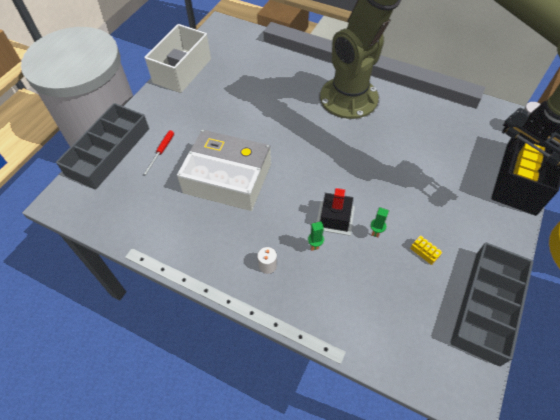

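View pics/top0.png

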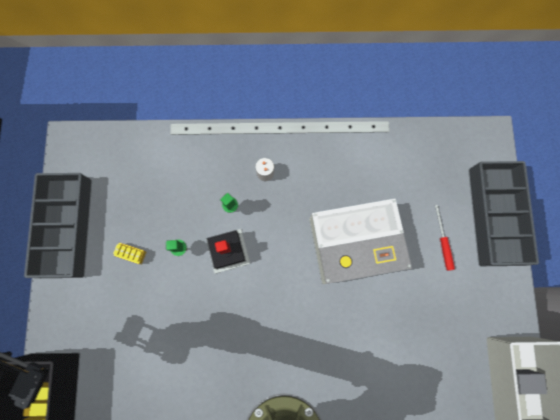

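View pics/wrist0.png

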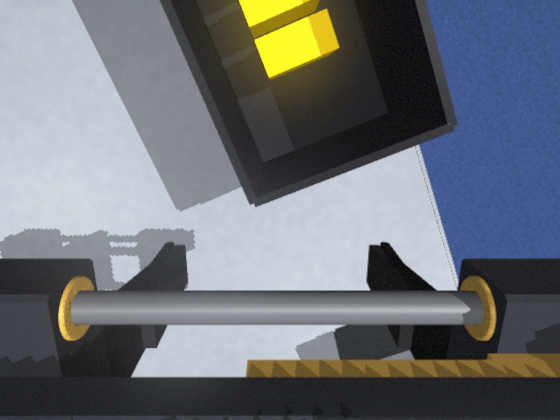

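Scene picture: red wand in black holster at about (339,205), top view (224,247). The two green ones stand at (317,235) and (381,220), or top (229,203) and (175,246). The box is at (226,168). In the top view the pad is at (346,262) and the slot at (385,255). Things that could be taken for the wand: the green ones above, and the red driver at scene (165,142). The choice is the red one in the black holster. I'll check it in close crops.

```bash
python3 - <<'E'
import cv2
a=cv2.imread("pics/top0.png"); s=cv2.imread("pics/scene0.png")
cv2.imwrite("pics/c1.png",cv2.resize(a[190:290,150:260],None,fx=6,fy=6,interpolation=cv2.INTER_CUBIC)[:600])
cv2.imwrite("pics/c2.png",cv2.resize(a[190:290,300:420],None,fx=6,fy=6,interpolation=cv2.INTER_CUBIC)[:600])
cv2.imwrite("pics/c3.png",cv2.resize(s[175:260,290:400],None,fx=7,fy=7,interpolation=cv2.INTER_CUBIC)[:600])
E
```

```text
(no output)
```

View pics/c1.png

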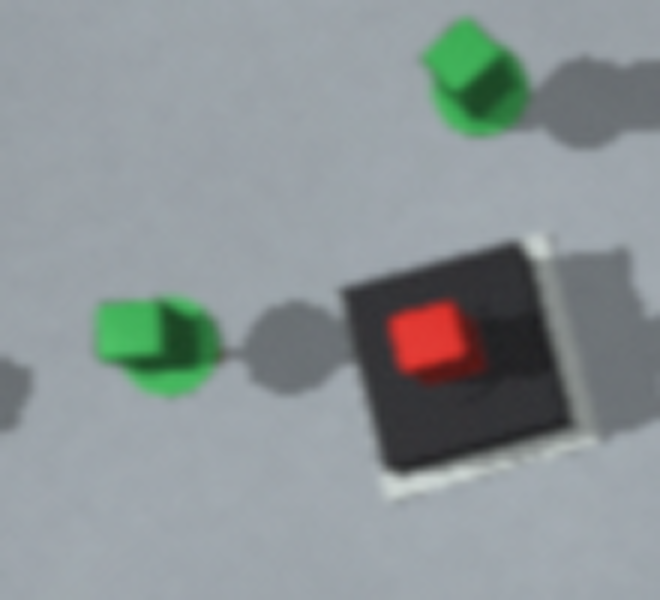

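View pics/c2.png

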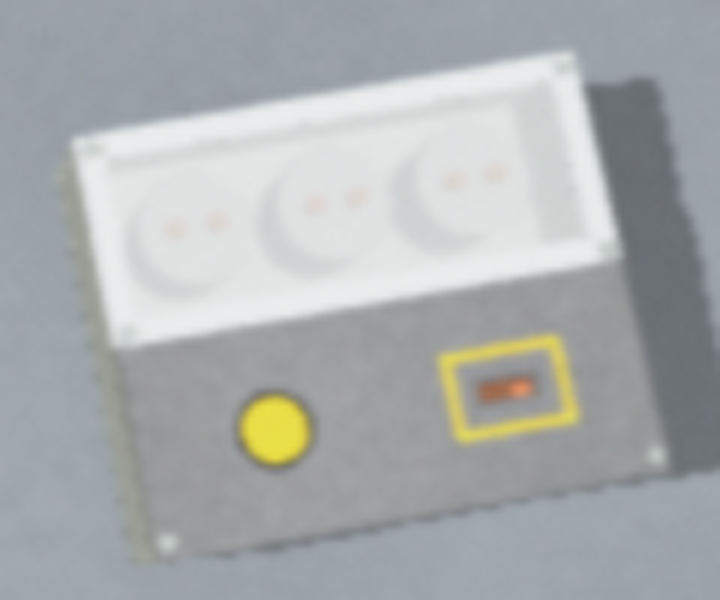

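View pics/c3.png

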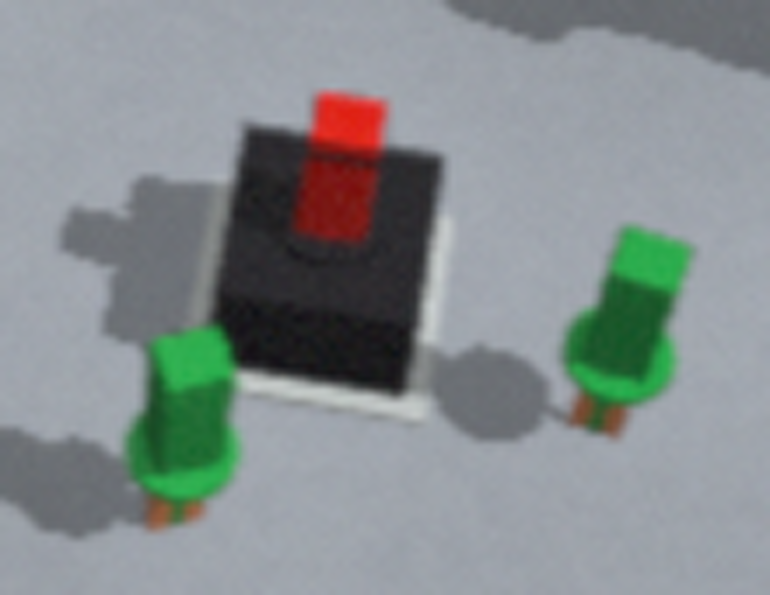

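```bash
cat > h.py <<'E'
import numpy as np
T=dict(K=np.array([[395.8378,0,277.0049],[0,395.8378,212.4811],[0,0,1]]))
from cell import sensors, imaging
def cam(n):
    r=imaging.read_camera(n); return r
def plane(r,px,z):
    E=r["extrinsics"];R=E[:3,:3];t=E[:3,3]
    d=R.T@np.linalg.inv(r["mtx"])@np.array([px[0],px[1],1.]); c=-R.T@t
    return c+d*(z-c[2])/d[2]
def wplane(r,px,z,tp,Rt):
    M=r["tool_from_camera"]; d=Rt@M[:3,:3]@np.linalg.inv(r["mtx"])@np.array([px[0],px[1],1.]); c=Rt@M[:3,3]+tp
    return c+d*(z-c[2])/d[2]
def wproj(r,P,tp,Rt):
    M=r["tool_from_camera"]; p=Rt.T@(np.asarray(P)-tp); c=M[:3,:3].T@(p-M[:3,3]); u=r["mtx"]@c; return u[:2]/u[2]
def proj(r,P):
    E=r["extrinsics"]; c=E[:3,:3]@np.asarray(P)+E[:3,3]; u=r["mtx"]@c; return u[:2]/u[2]
E
python3 - <<'E'
from h import *
r=cam("top")
f=lambda p,ox,oy,s:((p[0]+.5)/s-.5+ox,(p[1]+.5)/s-.5+oy)
def ang(a,b): return round(float(np.degrees(np.arctan2(b[1]-a[1],b[0]-a[0]))),1)
c1=lambda p,z:plane(r,f(p,150,190,6),z); c2=lambda p,z:plane(r,f(p,300,190,6),z)
print("wandtop",c1((428,337),.146))
H=[c1(p,.066) for p in[(343,290),(518,240),(575,430),(395,472)]]
print("holster",np.mean(H,0),[ang(H[i],H[(i+1)%4]) for i in range(4)])
W=[c1(p,.146) for p in[(388,317),(455,300),(470,355),(400,375)]]
print("handle",[ang(W[i],W[(i+1)%4]) for i in range(4)],[np.linalg.norm(W[i]-W[(i+1)%4]) for i in range(4)])
S=[c2(p,.1) for p in[(441,354),(559,335),(578,422),(460,441)]]
print("slot",np.mean(S,0),[ang(S[i],S[(i+1)%4]) for i in range(4)],[np.linalg.norm(S[i]-S[(i+1)%4]) for i in range(4)])
p=c2((275,430),.1);print("pad",p,ang(p,np.mean(S,0)),np.linalg.norm(p-np.mean(S,0)))
for q,z in [((130,332),.14),((463,55),.14)]: print("green",c1(q,z))
r=cam("scene")
s=lambda p,z:plane(r,f(p,290,175,7),z)
print("scene wandtop",s((348,123),.146))
E
```

```text
wandtop [0.52082832 0.16096361 0.146     ]
holster [0.51942163 0.15801918 0.066     ] [-74.5, -163.1, 102.4, 16.9]
handle [-76.3, -164.2, 105.4, 12.6] [np.float64(0.030615224184858472), np.float64(0.025586589454229706), np.float64(0.03207932653084643), np.float64(0.02650736203963463)]
slot [ 0.49682828 -0.28621852  0.1       ] [-81.6, -171.4, 98.4, 9.1] [np.float64(0.05580063609004603), np.float64(0.040686596124562435), np.float64(0.055421461296254144), np.float64(0.04063252363222525)]
pad [ 0.47874005 -0.17709833  0.1       ] -80.6 0.11060922540162206
green [0.52527395 0.29519345 0.14      ]
green [0.65049542 0.14772694 0.14      ]
scene wandtop [0.52491597 0.16714813 0.146     ]
```

carry_out(
  plan=[
    {"fingers": -1,"dz": -1},
    {"dx": -0.9,"dy": -0.7,"dz": -0.5},
    {"dx": -0.9,"dy": -0.7},
    {"dx": -0.9,"dy": -0.7},
    {"dx": -0.9,"dy": -0.7},
    {"dx": -0.9,"dy": -0.7},
    {"dx": -0.9,"dy": -0.7},
    {"dx": -0.9,"dy": -0.7},
    {"dx": -0.9,"dy": -0.7},
    {"dx": -0.9,"dy": -0.7},
    {"dx": -0.9,"dy": -0.7},
    {"dx": -0.9,"dy": -0.7},
  ],
)

```text
validation failed for argument at $.pl...
```

carry_out(
  plan=[
    {"dx": -0.9,"dy": -0.7},
    {"dx": -0.9,"dy": -0.7},
    {"dx": -0.9,"dy": -0.7},
    {"rz": 1},
    {"rz": 1},
    {"rz": 1},
    {"rz": 1},
    {"rz": 1},
    {"rz": 0.3},
    {"dx": 0},
  ],
)

```text
validation failed for argument at $.pl...
```

```bash
cat >> h.py <<'E'
from scipy.spatial.transform import Rotation as Rn
import cv2
def wrist(name):
    o=sensors.get_obs(); r=imaging.read_camera("wrist"); cv2.imwrite(f"pics/{name}.png",r["color"][:,:,::-1])
    R=Rn.from_euler("xyz",o["tool_rot"],degrees=True).as_matrix()
    print(o["time_s"],o["tool_pos"].round(4),o["tool_rot"].round(2),o["force"].round(2),o["grip_width"].round(4))
    return r,o["tool_pos"],R
E
python3 -c "
from h import *
wrist('w1')"
```

```text
Traceback (most recent call last):
  File "h.py", line 22, in wrist
    print(o["time_s"],o["tool_pos"].round(4),o["tool_rot"].round(2),o["force"].round(2),o["grip_width"].round(4))
                                                                                        ^^^^^^^^^^^^^^^^^^^^^
AttributeError: 'float' object has no attribute 'round'
```

View pics/w1.png

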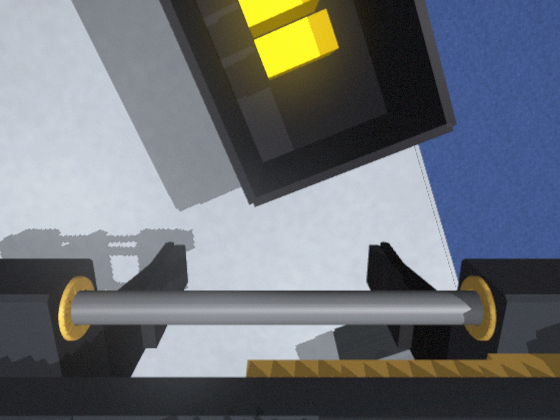

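Both calls were refused and nothing moved. I'll try one row with all the fields given.

carry_out(
  plan=[
    {"fingers": -1,"dx": 0,"dy": 0,"dz": -1,"rx": 0,"ry": 0,"rz": 0},
  ],
)

```text
time_s: 0.42
tool_pos: [0.2411, 0.6019, 0.2498]
tool_rot: [-179.7, 0.0, 158.2]
force: [-0.4, -0.1, -0.1]
grip_width: 0.0869
```

```bash
sed -i 's/o\["grip_width"\].round(4)/round(o["grip_width"],4)/' h.py
```

carry_out(
  plan=[
    {"fingers": -1,"dx": -0.9,"dy": -0.7,"dz": -0.5,"rx": 0,"ry": 0,"rz": 0},
    {"fingers": -1,"dx": -0.9,"dy": -0.7,"dz": 0,"rx": 0,"ry": 0,"rz": 0},
    {"fingers": -1,"dx": -0.9,"dy": -0.7,"dz": 0,"rx": 0,"ry": 0,"rz": 0},
    {"fingers": -1,"dx": -0.9,"dy": -0.7,"dz": 0,"rx": 0,"ry": 0,"rz": 0},
    {"fingers": -1,"dx": -0.9,"dy": -0.7,"dz": 0,"rx": 0,"ry": 0,"rz": 0},
    {"fingers": -1,"dx": -0.9,"dy": -0.7,"dz": 0,"rx": 0,"ry": 0,"rz": 0},
    {"fingers": -1,"dx": -0.9,"dy": -0.7,"dz": 0,"rx": 0,"ry": 0,"rz": 0},
    {"fingers": -1,"dx": -0.9,"dy": -0.7,"dz": 0,"rx": 0,"ry": 0,"rz": 0},
    {"fingers": -1,"dx": -0.9,"dy": -0.7,"dz": 0,"rx": 0,"ry": 0,"rz": 0},
    {"fingers": -1,"dx": -0.9,"dy": -0.7,"dz": 0,"rx": 0,"ry": 0,"rz": 0},
    {"fingers": -1,"dx": -0.9,"dy": -0.7,"dz": 0,"rx": 0,"ry": 0,"rz": 0},
    {"fingers": -1,"dx": -0.9,"dy": -0.7,"dz": 0,"rx": 0,"ry": 0,"rz": 0},
  ],
)

```text
time_s: 1.92
tool_pos: [0.4492, 0.2481, 0.2677]
tool_rot: [180.0, 0.0, 158.2]
force: [1.0, -0.1, -1.0]
grip_width: 0.0869
```

carry_out(
  plan=[
    {"fingers": -1,"dx": -0.9,"dy": -0.7,"dz": 0,"rx": 0,"ry": 0,"rz": 0},
    {"fingers": -1,"dx": -0.9,"dy": -0.7,"dz": 0,"rx": 0,"ry": 0,"rz": 0},
    {"fingers": -1,"dx": 0,"dy": 0,"dz": 0,"rx": 0,"ry": 0,"rz": 1},
    {"fingers": -1,"dx": 0,"dy": 0,"dz": 0,"rx": 0,"ry": 0,"rz": 1},
    {"fingers": -1,"dx": 0,"dy": 0,"dz": 0,"rx": 0,"ry": 0,"rz": 1},
    {"fingers": -1,"dx": 0,"dy": 0,"dz": 0,"rx": 0,"ry": 0,"rz": 1},
    {"fingers": -1,"dx": 0,"dy": 0,"dz": 0,"rx": 0,"ry": 0,"rz": 1},
    {"fingers": -1,"dx": 0,"dy": 0,"dz": 0,"rx": 0,"ry": 0,"rz": 0.3},
    {"fingers": -1,"dx": 0,"dy": 0,"dz": 0,"rx": 0,"ry": 0,"rz": 0},
  ],
)

```text
time_s: 3.05
tool_pos: [0.4832, 0.19, 0.2677]
tool_rot: [180.0, -0.0, 105.2]
force: [-1.0, 1.1, -0.6]
grip_width: 0.0873
```

```bash
python3 -c "
from h import *
wrist('w2')"
```

```text
3.05 [0.4832 0.19   0.2677] [ 1.7999e+02 -1.0000e-02  1.0522e+02] [-1.04  1.09 -0.6 ] 0.0873
```

View pics/w2.png

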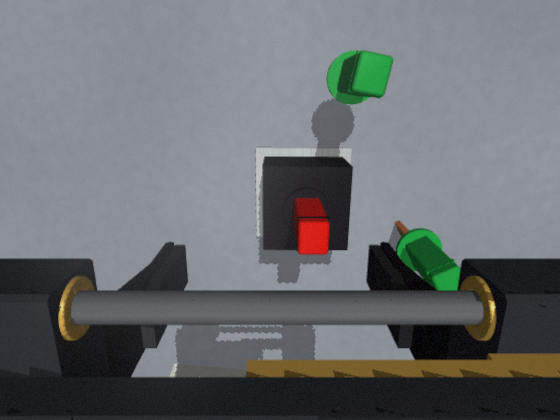

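Wrist picture: the red handle's top face is at about (313,236) and square to the image, as is the holster. The green ones are at (372,73) and (435,265). I'll enlarge the handle.

```bash
python3 -c "
import cv2
a=cv2.imread('pics/w2.png')[140:260,240:360]
cv2.imwrite('pics/c4.png',cv2.resize(a,None,fx=5,fy=5,interpolation=cv2.INTER_CUBIC))"
```

```text
(no output)
```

View pics/c4.png

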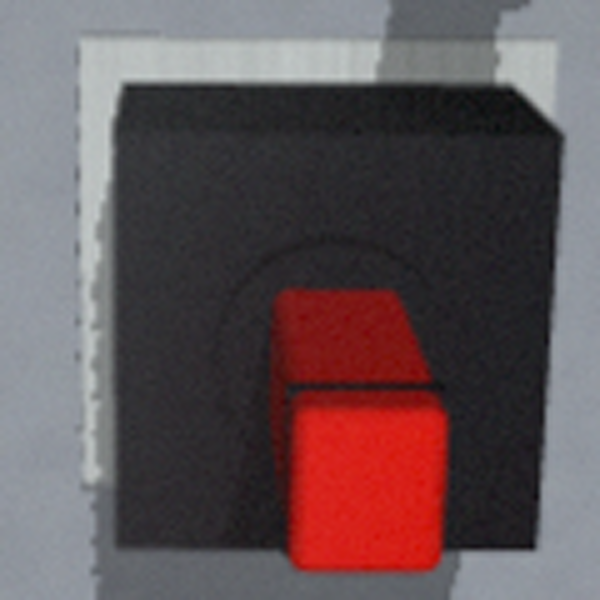

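```bash
python3 - <<'E'
from h import *
o=sensors.get_obs();tp=o["tool_pos"];R=Rn.from_euler("xyz",o["tool_rot"],degrees=True).as_matrix()
r=cam("wrist")
g=lambda p:((p[0]+.5)/5-.5+240,(p[1]+.5)/5-.5+140)
w=lambda p,z:wplane(r,g(p),z,tp,R)
C=[(291,403),(447,403),(442,571),(290,571)]
W=[w(p,.146) for p in C]; c=np.mean(W,0)
L=lambda i,j:(np.linalg.norm(W[i]-W[j]),np.degrees(np.arctan2(*(W[j]-W[i])[1::-1])))
print(c,L(0,1),L(1,2),L(3,2),L(0,3)); print("tool delta",R.T@(c-tp))
H=[w(p,.066) for p in [(116,130),(560,136),(535,549),(116,549)]];c=np.mean(H,0);print("holster",c,[np.degrees(np.arctan2(*(H[j]-H[i])[1::-1])) for i,j in[(0,1),(1,2),(2,3),(3,0)]])
E
```

```text
[0.52154943 0.16286837 0.146     ] (np.float64(0.02537578402182801), np.float64(15.320017090189047)) (np.float64(0.029759512806783357), np.float64(-73.97973810270152)) (np.float64(0.02542673483219516), np.float64(15.323169001760501)) (np.float64(0.029760332412667543), np.float64(-74.07785619521337))
tool delta [-0.03628945  0.02981683  0.12161159]
holster [0.52196432 0.16171705 0.066     ] [np.float64(14.530569908781585), np.float64(-74.7840110077505), np.float64(-164.67725388997175), np.float64(104.6888550746688)]
```

carry_out(
  plan=[
    {"fingers": -1,"dx": -0.605,"dy": 0.495,"dz": 0,"rx": 0,"ry": 0,"rz": 0},
    {"fingers": -1,"dx": -0.605,"dy": 0.495,"dz": 0,"rx": 0,"ry": 0,"rz": 0},
    {"fingers": -1,"dx": 0,"dy": 0,"dz": 0.8,"rx": 0,"ry": 0,"rz": 0},
    {"fingers": -1,"dx": 0,"dy": 0,"dz": 0.8,"rx": 0,"ry": 0,"rz": 0},
    {"fingers": -1,"dx": 0,"dy": 0,"dz": 0.9,"rx": 0,"ry": 0,"rz": 0},
    {"fingers": -1,"dx": 0,"dy": 0,"dz": 0.9,"rx": 0,"ry": 0,"rz": 0},
    {"fingers": -1,"dx": 0,"dy": 0,"dz": 0,"rx": 0,"ry": 0,"rz": 0},
  ],
)

```text
time_s: 4.03
tool_pos: [0.5199, 0.1622, 0.1636]
tool_rot: [-179.7, 0.0, 105.2]
force: [0.3, 0.3, 0.3]
grip_width: 0.087
```

```bash
python3 -c "
from h import *
wrist('w3')"
```

```text
4.025 [0.5199 0.1622 0.1636] [-1.7975e+02  4.0000e-02  1.0522e+02] [0.29 0.25 0.3 ] 0.087
```

View pics/w3.png

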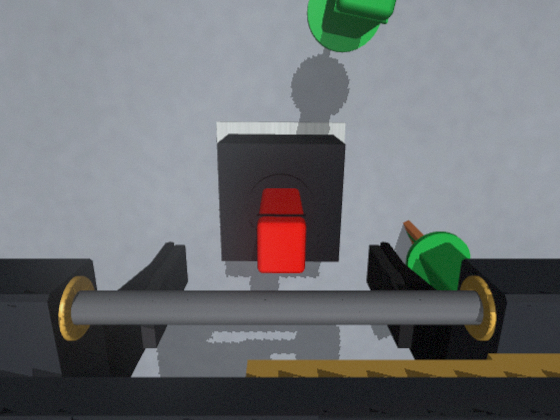

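carry_out(
  plan=[
    {"fingers": -1,"dx": 0,"dy": 0.05,"dz": 0.8,"rx": 0,"ry": 0,"rz": 0},
    {"fingers": -1,"dx": 0,"dy": 0,"dz": 0.8,"rx": 0,"ry": 0,"rz": 0},
    {"fingers": -1,"dx": 0,"dy": 0,"dz": 0.8,"rx": 0,"ry": 0,"rz": 0},
    {"fingers": -1,"dx": 0,"dy": 0,"dz": 0,"rx": 0,"ry": 0,"rz": 0},
    {"fingers": 1,"dx": 0,"dy": 0,"dz": 0,"rx": 0,"ry": 0,"rz": 0},
    {"fingers": 1,"dx": 0,"dy": 0,"dz": 0,"rx": 0,"ry": 0,"rz": 0},
    {"fingers": 1,"dx": 0,"dy": 0,"dz": 0,"rx": 0,"ry": 0,"rz": 0},
    {"fingers": 1,"dx": 0,"dy": 0,"dz": 0,"rx": 0,"ry": 0,"rz": 0},
    {"fingers": 1,"dx": 0,"dy": 0,"dz": 0,"rx": 0,"ry": 0,"rz": 0},
    {"fingers": 1,"dx": 0,"dy": 0,"dz": 0,"rx": 0,"ry": 0,"rz": 0},
  ],
  force=45,
)

```text
time_s: 5.32
tool_pos: [0.5229, 0.1632, 0.0936]
tool_rot: [-180.0, -0.0, 105.2]
force: [0.1, -0.4, -0.5]
grip_width: 0.0349
```

carry_out(
  plan=[
    {"fingers": 1,"dx": 0,"dy": 0,"dz": 0,"rx": 0,"ry": 0,"rz": 0},
    {"fingers": 1,"dx": 0,"dy": 0,"dz": 0,"rx": 0,"ry": 0,"rz": 0},
    {"fingers": 1,"dx": 0,"dy": 0,"dz": 0,"rx": 0,"ry": 0,"rz": 0},
  ],
)

```text
time_s: 5.7
tool_pos: [0.5228, 0.1631, 0.0935]
tool_rot: [-180.0, 0.0, 105.2]
force: [-0.4, -0.5, -0.0]
grip_width: 0.0257
```

carry_out(
  plan=[
    {"fingers": 1,"dx": 0,"dy": 0,"dz": -0.5,"rx": 0,"ry": 0,"rz": 0},
    {"fingers": 1,"dx": 0,"dy": 0,"dz": -0.7,"rx": 0,"ry": 0,"rz": 0},
    {"fingers": 1,"dx": 0,"dy": 0,"dz": -0.7,"rx": 0,"ry": 0,"rz": 0},
    {"fingers": 1,"dx": 0,"dy": 0,"dz": -0.7,"rx": 0,"ry": 0,"rz": 0},
    {"fingers": 1,"dx": 0,"dy": 0,"dz": -0.7,"rx": 0,"ry": 0,"rz": 0},
    {"fingers": 1,"dx": 0,"dy": 0,"dz": -0.7,"rx": 0,"ry": 0,"rz": 0},
    {"fingers": 1,"dx": 0,"dy": 0,"dz": -0.7,"rx": 0,"ry": 0,"rz": 0},
    {"fingers": 1,"dx": 0,"dy": 0,"dz": -0.5,"rx": 0,"ry": 0,"rz": 0},
    {"fingers": 1,"dx": 0,"dy": 0,"dz": 0,"rx": 0,"ry": 0,"rz": 0},
  ],
)

```text
time_s: 6.82
tool_pos: [0.5236, 0.1633, 0.2511]
tool_rot: [179.8, -0.0, 105.2]
force: [-0.5, -1.0, -1.7]
grip_width: 0.0256
```

```bash
python3 -c "
from h import *
wrist('w4')
r=cam('scene');cv2.imwrite('pics/s4.png',cv2.resize(r['color'][120:260,270:440,::-1],None,fx=4,fy=4,interpolation=2))"
```

```text
6.825 [0.5236 0.1633 0.2511] [ 1.7984e+02 -3.0000e-02  1.0518e+02] [-0.48 -0.95 -1.68] 0.0256
```

View pics/w4.png

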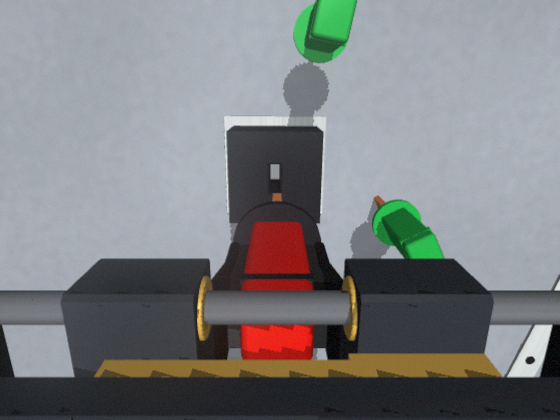

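View pics/s4.png

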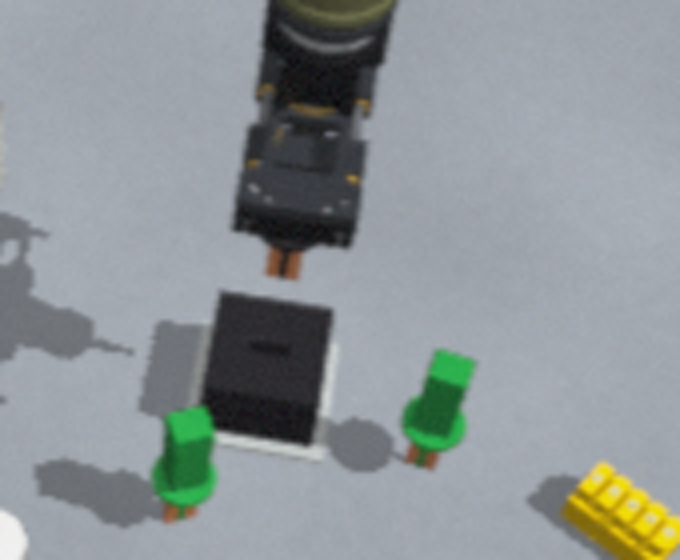

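Wrist picture: the wand is out, its blade tip shows at (276,198) in line with the empty pocket at (276,178), and the slot's long side runs along tool x. I'll go over the pad now, at height.

carry_out(
  plan=[
    {"fingers": 1,"dx": -0.5,"dy": -0.2,"dz": 0,"rx": 0,"ry": 0,"rz": 0},
    {"fingers": 1,"dx": -0.9,"dy": -0.38,"dz": 0,"rx": 0,"ry": 0,"rz": 0},
    {"fingers": 1,"dx": -0.9,"dy": -0.38,"dz": 0,"rx": 0,"ry": 0,"rz": 0},
    {"fingers": 1,"dx": -0.9,"dy": -0.38,"dz": 0,"rx": 0,"ry": 0,"rz": 0},
    {"fingers": 1,"dx": -0.9,"dy": -0.38,"dz": 0,"rx": 0,"ry": 0,"rz": 0},
    {"fingers": 1,"dx": -0.9,"dy": -0.38,"dz": 0,"rx": 0,"ry": 0,"rz": 0},
    {"fingers": 1,"dx": -0.9,"dy": -0.38,"dz": 0,"rx": 0,"ry": 0,"rz": 0},
    {"fingers": 1,"dx": -0.9,"dy": -0.38,"dz": 0,"rx": 0,"ry": 0,"rz": 0},
    {"fingers": 1,"dx": -0.9,"dy": -0.38,"dz": 0,"rx": 0,"ry": 0,"rz": 0},
    {"fingers": 1,"dx": -0.9,"dy": -0.38,"dz": 0,"rx": 0,"ry": 0,"rz": 0},
    {"fingers": 1,"dx": -0.9,"dy": -0.38,"dz": 0,"rx": 0,"ry": 0,"rz": 0},
    {"fingers": 1,"dx": -0.9,"dy": -0.38,"dz": 0,"rx": 0,"ry": 0,"rz": 0},
  ],
)

```text
time_s: 8.43
tool_pos: [0.4763, -0.1744, 0.2488]
tool_rot: [-179.9, -0.0, 105.1]
force: [0.2, -0.1, -1.5]
grip_width: 0.026
```

carry_out(
  plan=[
    {"fingers": 1,"dx": -0.15,"dy": -0.1,"dz": 0,"rx": 0,"ry": 0,"rz": 0.35},
    {"fingers": 1,"dx": 0,"dy": 0,"dz": 0,"rx": 0,"ry": 0,"rz": 0.3},
    {"fingers": 1,"dx": 0,"dy": 0,"dz": 0,"rx": 0,"ry": 0,"rz": 0},
    {"fingers": 1,"dx": 0,"dy": 0,"dz": 0,"rx": 0,"ry": 0,"rz": 0},
  ],
)

```text
time_s: 8.93
tool_pos: [0.4755, -0.1778, 0.2492]
tool_rot: [-180.0, -0.0, 98.7]
force: [0.4, -0.8, -1.7]
grip_width: 0.0258
```

```bash
python3 -c "
from h import *
wrist('w5')
r=cam('scene');cv2.imwrite('pics/s5.png',cv2.resize(r['color'][90:210,160:310,::-1],None,fx=5,fy=5,interpolation=2))"
```

```text
8.925 [ 0.4755 -0.1778  0.2492] [-1.7997e+02 -2.0000e-02  9.8710e+01] [ 0.37 -0.8  -1.72] 0.0258
```

View pics/w5.png

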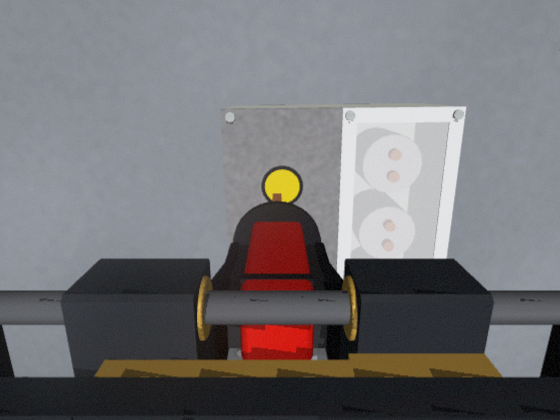

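View pics/s5.png

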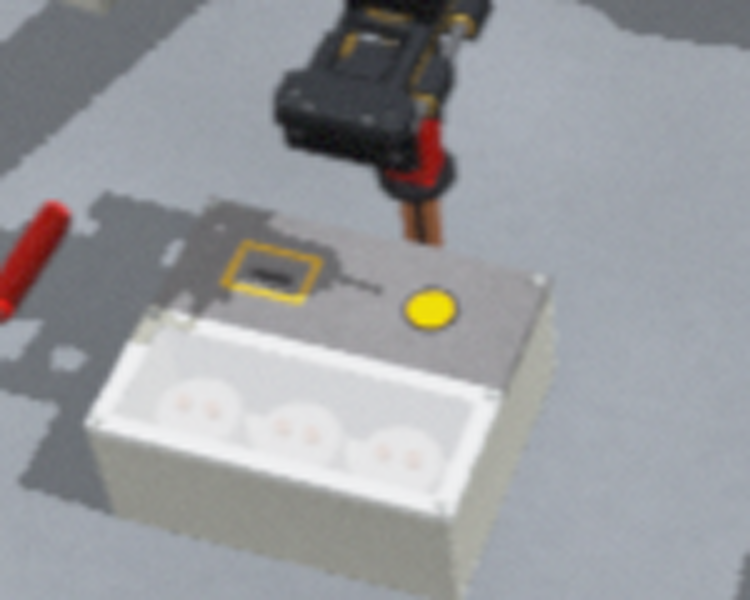

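```bash
python3 -c "
import cv2
a=cv2.imread('pics/w5.png')[95:215,210:360]
cv2.imwrite('pics/c5.png',cv2.resize(a,None,fx=5,fy=5,interpolation=cv2.INTER_CUBIC))"
```

```text
(no output)
```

View pics/c5.png

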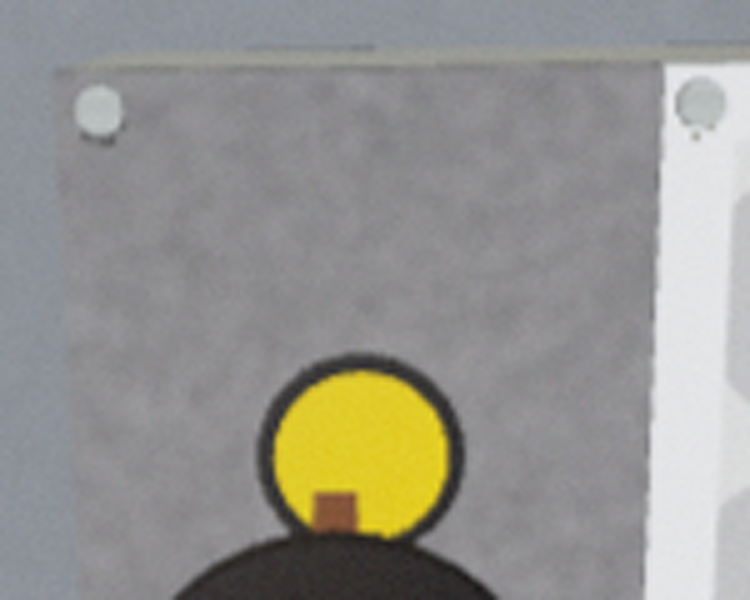

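```bash
python3 - <<'E'
from h import *
o=sensors.get_obs();tp=o["tool_pos"];R=Rn.from_euler("xyz",o["tool_rot"],degrees=True).as_matrix()
r=cam("wrist")
g=lambda p:((p[0]+.5)/5-.5+210,(p[1]+.5)/5-.5+95)
w=lambda p,z:wplane(r,g(p),z,tp,R)
pad=w((362,457),.1);print("pad",pad)
for p in[(314,494),(357,494),(335.5,494)]: print("tip front in tool",R.T@(w(p,tp[2]-.0875)-tp))
# collar front (tool z .0275 bottom / .0225 top)
print("collar front", R.T@(w((335,537),tp[2]-.0225)-tp),"sides?")
a,b=w((60,70),.1),w((663,64),.1); print("box edge dir",np.degrees(np.arctan2(*(b-a)[1::-1])),a,b)
a,b=w((663,64),.1),w((640,600),.1); print("mid edge dir",np.degrees(np.arctan2(*(b-a)[1::-1])))
tipc=R@np.array([0,0,.0875])+tp
print("to pad in tool", R.T@(pad-tp))
E
```

```text
pad [ 0.48007164 -0.17665584  0.1       ]
tip front in tool [ 0.01039009 -0.00318907  0.08750266]
tip front in tool [0.01039796 0.00283487 0.08750078]
tip front in tool [ 0.01039403 -0.00017707  0.08750172]
collar front [ 0.02343868 -0.00019703  0.0225038 ] sides?
box edge dir 9.33196281962165 [ 0.42103761 -0.11980744  0.1       ] [ 0.51831886 -0.10382129  0.1       ]
mid edge dir -80.8518442848737
to pad in tool [0.00021471 0.00439246 0.14936127]
```

carry_out(
  plan=[
    {"fingers": 1,"dx": 0.05,"dy": 0.15,"dz": 0.35,"rx": 0,"ry": 0,"rz": -0.05},
    {"fingers": 1,"dx": 0,"dy": 0,"dz": 0.35,"rx": 0,"ry": 0,"rz": 0},
    {"fingers": 1,"dx": 0,"dy": 0,"dz": 0.35,"rx": 0,"ry": 0,"rz": 0},
    {"fingers": 1,"dx": 0,"dy": 0,"dz": 0,"rx": 0,"ry": 0,"rz": 0},
    {"fingers": 1,"dx": 0,"dy": 0,"dz": 0,"rx": 0,"ry": 0,"rz": 0},
    {"fingers": 1,"dx": 0,"dy": 0,"dz": 0,"rx": 0,"ry": 0,"rz": 0},
  ],
)

```text
time_s: 9.82
tool_pos: [0.4806, -0.1755, 0.2185]
tool_rot: [180.0, 0.0, 99.2]
force: [0.2, -0.7, -1.5]
grip_width: 0.026
```

```bash
python3 -c "
from h import *
wrist('w6')
r=cam('scene');cv2.imwrite('pics/s6.png',cv2.resize(r['color'][90:210,160:310,::-1],None,fx=5,fy=5,interpolation=2))
a=cv2.imread('pics/w6.png')[95:215,210:360]
cv2.imwrite('pics/c6.png',cv2.resize(a,None,fx=5,fy=5,interpolation=cv2.INTER_CUBIC))"
```

```text
9.825 [ 0.4806 -0.1755  0.2185] [1.7995e+02 1.0000e-02 9.9180e+01] [ 0.18 -0.71 -1.53] 0.026
```

View pics/c6.png

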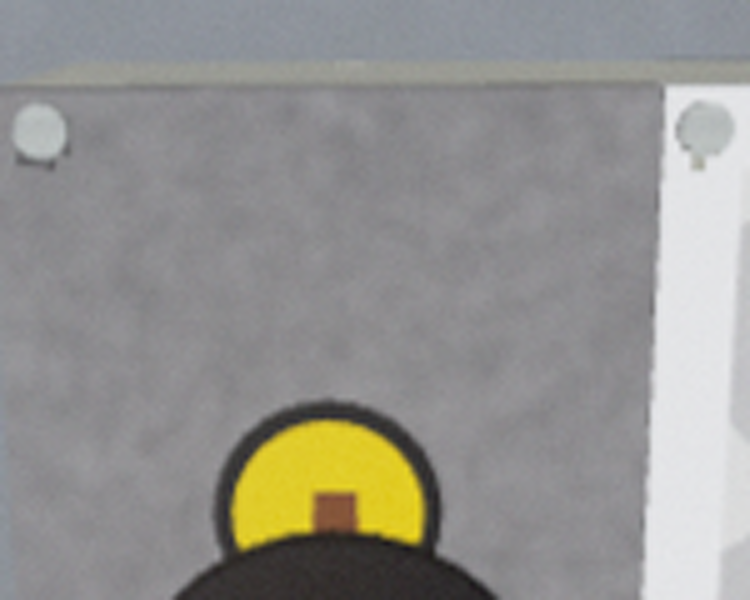

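View pics/s6.png

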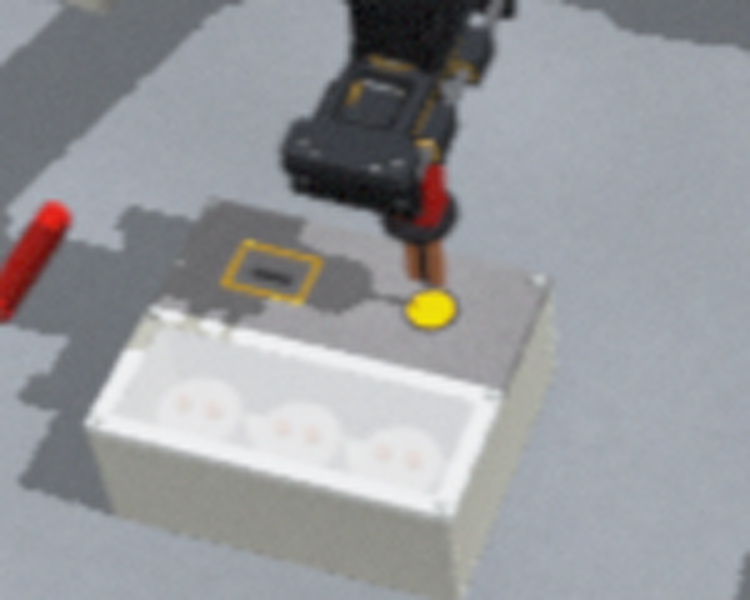

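The wrist crop shows the blade over the pad's middle (blade at 335, pad at 328 in the crop, about 1 mm apart), with the tip about 3 cm up. I'll hold here for 1.5 s.

carry_out(
  plan=[
    {"fingers": 1,"dx": 0,"dy": 0,"dz": 0,"rx": 0,"ry": 0,"rz": 0},
    {"fingers": 1,"dx": 0,"dy": 0,"dz": 0,"rx": 0,"ry": 0,"rz": 0},
    {"fingers": 1,"dx": 0,"dy": 0,"dz": 0,"rx": 0,"ry": 0,"rz": 0},
    {"fingers": 1,"dx": 0,"dy": 0,"dz": 0,"rx": 0,"ry": 0,"rz": 0},
    {"fingers": 1,"dx": 0,"dy": 0,"dz": 0,"rx": 0,"ry": 0,"rz": 0},
    {"fingers": 1,"dx": 0,"dy": 0,"dz": 0,"rx": 0,"ry": 0,"rz": 0},
    {"fingers": 1,"dx": 0,"dy": 0,"dz": 0,"rx": 0,"ry": 0,"rz": 0},
    {"fingers": 1,"dx": 0,"dy": 0,"dz": 0,"rx": 0,"ry": 0,"rz": 0},
    {"fingers": 1,"dx": 0,"dy": 0,"dz": 0,"rx": 0,"ry": 0,"rz": 0},
    {"fingers": 1,"dx": 0,"dy": 0,"dz": 0,"rx": 0,"ry": 0,"rz": 0},
    {"fingers": 1,"dx": 0,"dy": 0,"dz": 0,"rx": 0,"ry": 0,"rz": 0},
    {"fingers": 1,"dx": 0,"dy": 0,"dz": 0,"rx": 0,"ry": 0,"rz": 0},
  ],
)

```text
time_s: 11.42
tool_pos: [0.4803, -0.1753, 0.2181]
tool_rot: [180.0, -0.0, 99.2]
force: [-0.5, -0.8, -1.7]
grip_width: 0.0256
```

carry_out(
  plan=[
    {"fingers": 1,"dx": -0.6,"dy": 0,"dz": 0,"rx": 0,"ry": 0,"rz": 0},
    {"fingers": 1,"dx": -0.8,"dy": 0,"dz": 0,"rx": 0,"ry": 0,"rz": 0},
    {"fingers": 1,"dx": -0.8,"dy": 0,"dz": 0,"rx": 0,"ry": 0,"rz": 0},
    {"fingers": 1,"dx": -0.8,"dy": 0,"dz": 0,"rx": 0,"ry": 0,"rz": 0},
    {"fingers": 1,"dx": -0.8,"dy": 0,"dz": 0,"rx": 0,"ry": 0,"rz": 0},
    {"fingers": 1,"dx": -0.8,"dy": 0,"dz": 0,"rx": 0,"ry": 0,"rz": 0},
    {"fingers": 1,"dx": -0.6,"dy": 0,"dz": 0,"rx": 0,"ry": 0,"rz": 0},
    {"fingers": 1,"dx": 0,"dy": 0,"dz": 0,"rx": 0,"ry": 0,"rz": 0},
    {"fingers": 1,"dx": 0,"dy": 0,"dz": 0,"rx": 0,"ry": 0,"rz": 0},
  ],
)

```text
time_s: 12.55
tool_pos: [0.5053, -0.3284, 0.2178]
tool_rot: [-180.0, -0.1, 99.2]
force: [1.0, -0.3, -1.5]
grip_width: 0.0259
```

```bash
python3 -c "
from h import *
wrist('w7')
a=cv2.imread('pics/w7.png')[80:220,200:360]
cv2.imwrite('pics/c7.png',cv2.resize(a,None,fx=4,fy=4,interpolation=cv2.INTER_CUBIC))"
```

```text
12.55 [ 0.5053 -0.3284  0.2178] [-1.7999e+02 -6.0000e-02  9.9220e+01] [ 0.97 -0.26 -1.51] 0.0259
```

View pics/c7.png

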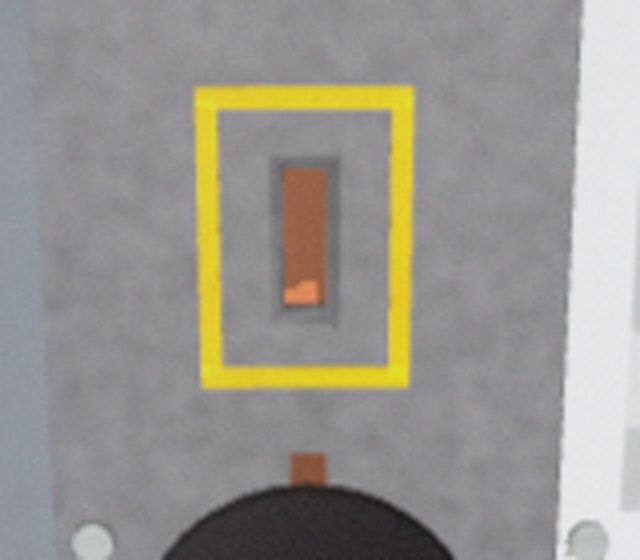

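```bash
python3 - <<'E'
from h import *
o=sensors.get_obs();tp=o["tool_pos"];R=Rn.from_euler("xyz",o["tool_rot"],degrees=True).as_matrix()
r=cam("wrist")
g=lambda p:((p[0]+.5)/4-.5+200,(p[1]+.5)/4-.5+80)
w=lambda p,z:R.T@(wplane(r,g(p),z,tp,R)-tp)
F=[w(p,.1) for p in[(194,87),(414,87),(409,387),(202,387)]]
print(np.round(F,4)*1000,"frame c",np.mean(F,0)*1000)
C=[w(p,.1) for p in[(271,157),(339,157),(335,325),(276,325)]]
print(np.round(C,4)*1000,"mouth c",np.mean(C,0)*1000)
for p in[(292,454),(327,454)]: print("tip",w(p,tp[2]-.0875)*1000)
for i,j in[(0,1),(3,2)]: d=F[j]-F[i]; print("about tool y: ",np.degrees(np.arctan2(d[0],d[1])))
for i,j in[(3,0),(2,1)]: d=F[j]-F[i]; print("about tool x: ",np.degrees(np.arctan2(d[1],d[0])))
d=w((327,454),tp[2]-.0875)-w((292,454),tp[2]-.0875); print(np.degrees(np.arctan2(d[0],d[1])))
E
```

```text
[[ 71.8 -21.2 118. ]
 [ 71.9  19.1 118. ]
 [ 15.8  19.3 117.9]
 [ 15.8 -20.8 117.9]] frame c [ 43.81885293  -0.90209002 117.94614615]
[[ 59.3  -7.2 118. ]
 [ 59.3   5.4 118. ]
 [ 27.9   4.9 117.9]
 [ 27.9  -6.4 117.9]] mouth c [ 43.6248374   -0.81058848 117.94595852]
tip [10.59057381 -3.03502451 87.51051992]
tip [10.59787934  3.0928455  87.51125163]
about tool y:  0.06222506654768773
about tool y:  0.06713078933091804
about tool x:  -0.37646145338806664
about tool x:  -0.23986830909089504
0.06830690823457118
```

carry_out(
  plan=[
    {"fingers": 1,"dx": 0.5,"dy": -0.03,"dz": 0,"rx": 0,"ry": 0,"rz": 0},
    {"fingers": 1,"dx": 0.5,"dy": 0,"dz": 0,"rx": 0,"ry": 0,"rz": 0},
    {"fingers": 1,"dx": 0.5,"dy": 0,"dz": 0,"rx": 0,"ry": 0,"rz": 0},
    {"fingers": 1,"dx": 0,"dy": 0,"dz": 0.35,"rx": 0,"ry": 0,"rz": 0},
    {"fingers": 1,"dx": 0,"dy": 0,"dz": 0.4,"rx": 0,"ry": 0,"rz": 0},
    {"fingers": 1,"dx": 0,"dy": 0,"dz": 0,"rx": 0,"ry": 0,"rz": 0},
    {"fingers": 1,"dx": 0,"dy": 0,"dz": 0,"rx": 0,"ry": 0,"rz": 0},
    {"fingers": 1,"dx": 0,"dy": 0,"dz": 0,"rx": 0,"ry": 0,"rz": 0},
  ],
)

```text
time_s: 13.65
tool_pos: [0.4972, -0.2856, 0.1958]
tool_rot: [180.0, 0.0, 99.1]
force: [0.5, -0.3, -1.0]
grip_width: 0.0257
```

```bash
python3 -c "
from h import *
r,tp,R=wrist('w8')
a=cv2.imread('pics/w8.png')[100:220,200:350]
cv2.imwrite('pics/c8.png',cv2.resize(a,None,fx=5,fy=5,interpolation=cv2.INTER_CUBIC))"
```

```text
13.65 [ 0.4972 -0.2856  0.1958] [1.7998e+02 3.0000e-02 9.9150e+01] [ 0.47 -0.34 -0.98] 0.0257
```

View pics/c8.png

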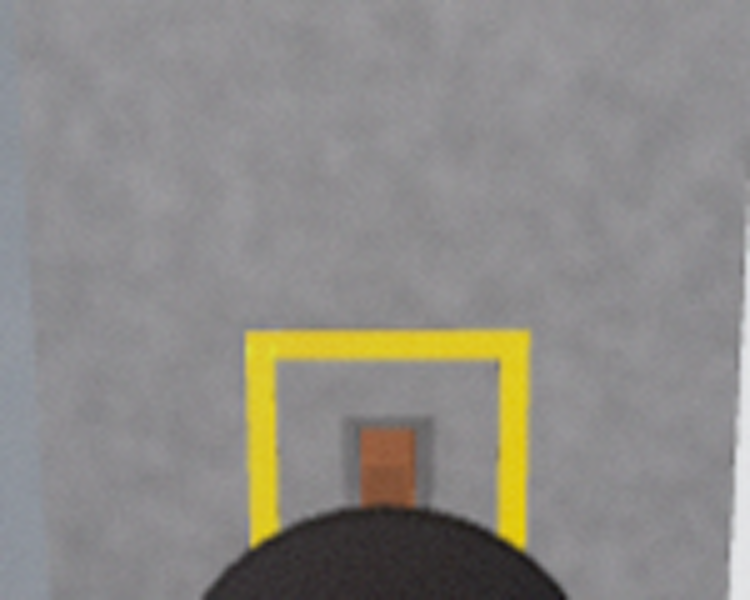

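```bash
python3 -c "
import cv2
a=cv2.imread('pics/w8.png')[162:208,242:312]
a=cv2.convertScaleAbs(a,alpha=1.6,beta=0)
cv2.imwrite('pics/c8b.png',cv2.resize(a,None,fx=10,fy=10,interpolation=cv2.INTER_CUBIC))"
```

View pics/c8b.png

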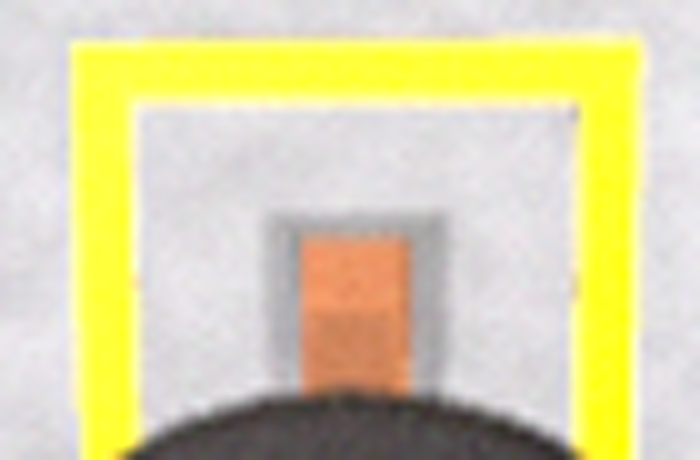

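```bash
python3 - <<'E'
from h import *
o=sensors.get_obs();tp=o["tool_pos"];R=Rn.from_euler("xyz",o["tool_rot"],degrees=True).as_matrix()
r=cam("wrist")
g=lambda p:((p[0]+.5)/10-.5+242,(p[1]+.5)/10-.5+162)
w=lambda p,z:(R.T@(wplane(r,g(p),z,tp,R)-tp)*1000).round(2)
for p in[(70,38),(643,38),(268,215),(445,215)]: print(w(p,.1))
for p in[(303,308),(408,308)]: print("tip",w(p,tp[2]-.0875))
print("lower frame", w((80,420),.1),w((634,420),.1))
E
```

```text
[ 28.68 -20.13  95.81]
[28.72 20.43 95.83]
[15.82 -6.18 95.82]
[15.83  6.52 95.83]
tip [11.16 -3.57 87.49]
tip [11.16  3.77 87.5 ]
lower frame [  0.43 -19.99  95.82] [ 0.48 20.44 95.84]
```

carry_out(
  plan=[
    {"fingers": 1,"dx": 0.043,"dy": 0,"dz": 0,"rx": 0,"ry": 0,"rz": 0},
    {"fingers": 1,"dx": 0,"dy": 0,"dz": 0.15,"rx": 0,"ry": 0,"rz": 0},
    {"fingers": 1,"dx": 0,"dy": 0,"dz": 0.15,"rx": 0,"ry": 0,"rz": 0},
    {"fingers": 1,"dx": 0,"dy": 0,"dz": 0.1,"rx": 0,"ry": 0,"rz": 0},
    {"fingers": 1,"dx": 0,"dy": 0,"dz": 0,"rx": 0,"ry": 0,"rz": 0},
    {"fingers": 1,"dx": 0,"dy": 0,"dz": 0,"rx": 0,"ry": 0,"rz": 0},
  ],
)

```text
time_s: 14.5
tool_pos: [0.497, -0.2839, 0.1836]
tool_rot: [180.0, 0.0, 99.2]
force: [-0.5, -0.1, -2.0]
grip_width: 0.0257
```

Tip calculated at z 0.096, inside the slot, with no contact force. I'll go on down.

carry_out(
  plan=[
    {"fingers": 1,"dx": 0,"dy": 0,"dz": 0.2,"rx": 0,"ry": 0,"rz": 0},
    {"fingers": 1,"dx": 0,"dy": 0,"dz": 0.2,"rx": 0,"ry": 0,"rz": 0},
    {"fingers": 1,"dx": 0,"dy": 0,"dz": 0.2,"rx": 0,"ry": 0,"rz": 0},
    {"fingers": 1,"dx": 0,"dy": 0,"dz": 0.2,"rx": 0,"ry": 0,"rz": 0},
    {"fingers": 1,"dx": 0,"dy": 0,"dz": 0.2,"rx": 0,"ry": 0,"rz": 0},
    {"fingers": 1,"dx": 0,"dy": 0,"dz": 0,"rx": 0,"ry": 0,"rz": 0},
    {"fingers": 1,"dx": 0,"dy": 0,"dz": 0,"rx": 0,"ry": 0,"rz": 0},
  ],
)

```text
time_s: 15.38
tool_pos: [0.497, -0.2839, 0.1537]
tool_rot: [180.0, 0.0, 99.2]
force: [0.7, -0.3, -1.4]
grip_width: 0.0257
```

```bash
python3 -c "
from h import *
r,tp,R=wrist('w9')
a=cv2.imread('pics/w9.png')[162:208,242:312]
cv2.imwrite('pics/c9.png',cv2.resize(a,None,fx=10,fy=10,interpolation=cv2.INTER_CUBIC))"
```

```text
15.375 [ 0.497  -0.2839  0.1537] [1.7998e+02 1.0000e-02 9.9180e+01] [ 0.73 -0.33 -1.37] 0.0257
```

View pics/c9.png

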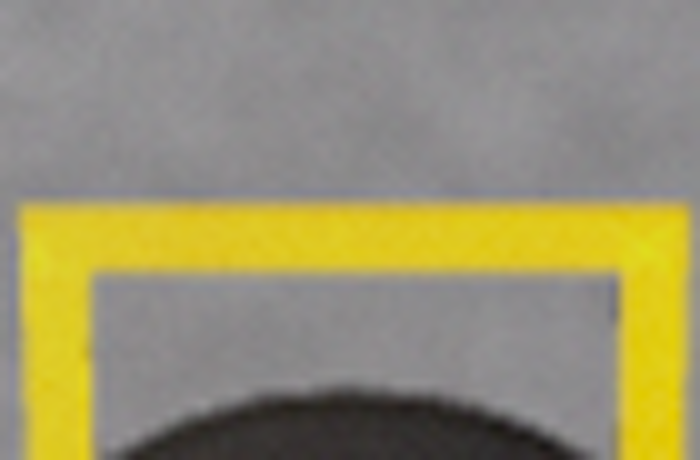

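carry_out(
  plan=[
    {"fingers": 1,"dx": 0,"dy": 0,"dz": 0.1,"rx": 0,"ry": 0,"rz": 0},
    {"fingers": 1,"dx": 0,"dy": 0,"dz": 0.06,"rx": 0,"ry": 0,"rz": 0},
    {"fingers": 1,"dx": 0,"dy": 0,"dz": 0,"rx": 0,"ry": 0,"rz": 0},
    {"fingers": 1,"dx": 0,"dy": 0,"dz": 0,"rx": 0,"ry": 0,"rz": 0},
  ],
)

```text
time_s: 15.92
tool_pos: [0.497, -0.2838, 0.1488]
tool_rot: [180.0, 0.0, 99.2]
force: [-0.5, 0.2, -1.9]
grip_width: 0.0259
```

carry_out(
  plan=[
    {"fingers": 1,"dx": 0,"dy": 0,"dz": 0.1,"rx": 0,"ry": 0,"rz": 0},
    {"fingers": 1,"dx": 0,"dy": 0,"dz": 0,"rx": 0,"ry": 0,"rz": 0},
    {"fingers": 1,"dx": 0,"dy": 0,"dz": 0,"rx": 0,"ry": 0,"rz": 0},
  ],
)

```text
time_s: 16.3
tool_pos: [0.4972, -0.284, 0.1462]
tool_rot: [180.0, 0.0, 99.2]
force: [0.2, 0.4, 2.0]
grip_width: 0.0257
```

carry_out(
  plan=[
    {"fingers": 1,"dx": 0,"dy": 0,"dz": 0.1,"rx": 0,"ry": 0,"rz": 0},
    {"fingers": 1,"dx": 0,"dy": 0,"dz": 0.1,"rx": 0,"ry": 0,"rz": 0},
    {"fingers": 1,"dx": 0,"dy": 0,"dz": 0.05,"rx": 0,"ry": 0,"rz": 0},
    {"fingers": 1,"dx": 0,"dy": 0,"dz": 0,"rx": 0,"ry": 0,"rz": 0},
    {"fingers": 1,"dx": 0,"dy": 0,"dz": 0,"rx": 0,"ry": 0,"rz": 0},
  ],
)

```text
time_s: 16.92
tool_pos: [0.4972, -0.2839, 0.1385]
tool_rot: [180.0, 0.0, 99.2]
force: [1.3, -1.2, 4.8]
grip_width: 0.026
```

carry_out(
  plan=[
    {"fingers": 1,"dx": 0,"dy": 0,"dz": 0.035,"rx": 0,"ry": 0,"rz": 0},
    {"fingers": 1,"dx": 0,"dy": 0,"dz": 0,"rx": 0,"ry": 0,"rz": 0},
    {"fingers": 1,"dx": 0,"dy": 0,"dz": 0,"rx": 0,"ry": 0,"rz": 0},
    {"fingers": 1,"dx": 0,"dy": 0,"dz": 0,"rx": 0,"ry": 0,"rz": 0},
    {"fingers": 1,"dx": 0,"dy": 0,"dz": 0,"rx": 0,"ry": 0,"rz": 0},
    {"fingers": 1,"dx": 0,"dy": 0,"dz": 0,"rx": 0,"ry": 0,"rz": 0},
  ],
)

```text
time_s: 17.68
tool_pos: [0.4972, -0.2839, 0.1373]
tool_rot: [180.0, 0.0, 99.2]
force: [1.6, -1.1, 5.6]
grip_width: 0.0252
```

```bash
python3 -c "
from h import *
r,tp,R=wrist('w10')
r=cam('scene');cv2.imwrite('pics/s10.png',cv2.resize(r['color'][80:210,150:310,::-1],None,fx=4.6,fy=4.6,interpolation=2))
print(sensors.get_obs()['force'])"
```

```text
17.675 [ 0.4972 -0.2839  0.1373] [1.7997e+02 2.0000e-02 9.9180e+01] [ 1.62 -1.08  5.64] 0.0252
[ 1.48712392 -0.82911084  4.75650682]
```

View pics/w10.png

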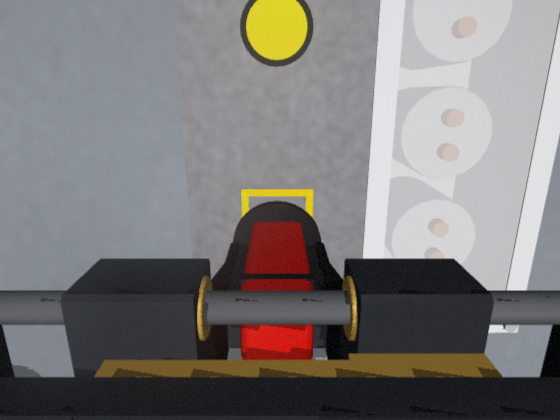

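View pics/s10.png

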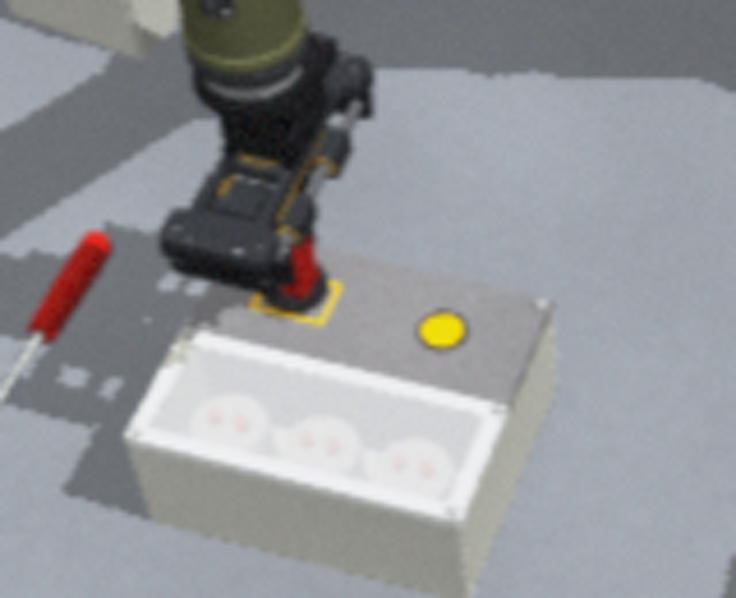

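Both pictures show the wand seated in the slot, with the collar just above the yellow frame. The collar sits at the same wrist pixels as before, at (277,202), so the wand hasn't slipped in the grip.

```bash
python3 -c "
from cell import ticket
print(ticket.sign_off())"
```

```text
the job is handed in; nothing more can be done
None
```

I took the red wand out of its holster and held it still over the yellow pad for about 1.5 s. Then I passed the blade through the yellow-framed slot onto the spring contact. I handed the job in at about 18 s with the wand still gripped and pressed there.

- **Over the pad:** the blade was upright, its tip about 30 mm above the cover and 1–2 mm from the pad's centre.
- **In the slot:** the fingers' end (TCP) was at z = 0.1373 m, which puts the collar about 10 mm above the cover.
- **Spring:** the vertical force rose by roughly 6.3–7.2 N from the reading before contact. About 6.6 N is expected at 10 mm of travel, so the two agree. The contact itself was not read directly.
- **Grip:** the opening held at about 26 mm with 45 N set, and the last picture shows no slip.
- **Side force:** a small reading of about 1.5 N remained at the end.
- **Other things on the bench:** nothing else was touched on purpose. The last pictures covered only the box, the driver's handle and the area near the arm, so I did not re-check the other loose items.
- **Refused moves:** my first two move calls were refused because each row needs all its fields, and nothing moved.

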